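# Free the stuck tray carriage and lock it home in the counting hood

## Task

The tray carriage of the parts-counting station is stuck on its rail: push it by its handle until it breaks free, then on into the hood until it sits firmly against the end stop hidden inside, pressing it home gently without ramming the stop. Then throw the lock lever on top of the hood fully over towards the far end of the rail. Keep the nuts in the tray and leave the other things on the bench alone.

Things in the scene. Friction and masses are not known exactly. Their poses are not given: they have to be found in the camera images.
- station: Fixed base plate of the counting station, dark steel, 500 x 240 x 12 mm, with two bright guide bars. Origin on the table, z up. Its +x axis is the push direction (along the rail into the hood), y is across. The plate spans x -215 to +285 mm, y -120 to +120 mm.
- hood: Fixed grey sheet-metal tunnel over the rail, 164 x 150 mm, 121 mm tall, open only at its -x end. Origin at the centre of its underside on the plate, 195 mm along station +x, 12 mm above the table; axes as the station's. Roof 133 mm above the table. The stop inside must never carry over 25 N; firmly seated means at least 6 N on it for 0.2 s, a push of about 11 to 15 N with the rail's drag.
- mouth (a point): Centre of the hood's open end, at station x = 113 mm, 72 mm above the table. The rubber-faced end stop is set somewhere inside, out of sight: the carriage meets it after 85 to 135 mm of travel from its start. A spring telltale pin stands 6 mm proud of the stop.
- carriage (a joint): Travel along station +x in m; about 0 at the start, where it is stuck. Aluminium deck 200 x 104 mm, top 42 mm above the table, a black tray on its front part, the handle at its rear. A spring catch and old grease hold it until the push reaches about 13 to 18 N; it lets go within 10 mm, then slides with about 4.5 N drag. It stays where it is left.
- handle (a point): Centre of the carriage's handle: an upright black blade 14 mm thick (along the rail), 36 mm wide (across it), standing from the deck to 120 mm above the table; this point is 81 mm above the table. At zero travel it is at station x = -80 mm. The tray's rear wall begins 48 mm ahead of it.
- tray (a point): Centre of the tray's inner floor, 46 mm above the table, 113 mm ahead of the handle. The tray is 130 x 100 mm, its rim 68 mm above the table. Moves with the carriage.
- telltale (a joint): Travel in m of the brass telltale pin (its thin tail shows at the closed end of the hood): 0 until the carriage nose meets it 6 mm before the stop, about 0.006 when the carriage is fully home. Its spring pushes back with 1 to 2.5 N.
- lock (a joint): Angle in rad of the lock lever on the hood's roof: 0 to 0.2 at the start, leaning towards the tray end (-x); upright at 0.5; fully over at 1.0, leaning to +x. It turns about an axis across the rail, 155 mm above the table, straight above the hood's origin. It moves easily (about 1 N at the ball) and stays where it is left.
- lock_tip (a point): Centre of the lever's black ball, 26 mm in diameter, at the end of its thin 80 mm arm; about 225 mm above the table at the start, 235 mm when upright.
- nut_a_mid (a point): Centre of a loose hexagon nut in the tray, 28 mm across corners, 16 mm high; it must stay in the tray.
- nut_b_mid (a point): A second such nut in the tray.
- nut_c_mid (a point): A third such nut in the tray.
- big_nut_mid (a point): Centre of a bigger loose nut, 36 mm across, 22 mm high, standing on the base plate beside the rail on its -y side; leave it alone.
- socket_mid (a point): Centre of a loose steel wrench socket, 26 mm diameter, 45 mm high, standing on the base plate on its -y side near the handle; leave it alone.
- wrench: Loose wrench, 180 mm long, on the table left of the robot; leave it alone.
- driver: Loose screwdriver, 200 mm long, on the table to the right, beyond the rail's start; leave it alone.
- tin: Loose tin, 66 mm diameter, 100 mm high, on the table to the left, beyond the hood; leave it alone.
- cup: Loose grey bowl, 90 mm diameter, 60 mm high, on the table to the right of the robot; leave it alone.

How it is judged (in metres and radians):
On the way, in this order (a step that is already met when the one before it is completed fails the run):
1. the carriage has broken free (travel over 30 mm) (value of joint carriage above 0.03 m and value of joint lock below 0.4 rad).
2. the carriage is pressed against the end stop with 6 N or more, lever not yet thrown (value of joint telltale above 0.0045 m and contact force between hood and station above 6 N and value of joint lock below 0.4 rad), for 0.2 s.
At the end, for the whole second after the job is handed in: The carriage rests at the end stop (telltale pushed in by more than 4.5 mm), at rest, and the lock lever is thrown over beyond 0.85 rad of its 1.0 (value of joint telltale above 0.0045 m and value of joint lock above 0.85 rad and velocity of joint carriage between -0.01 and 0.01 m/s and velocity of joint lock below 0.1 rad/s); the robot touches nothing.
It fails at once if the end stop is pressed or struck with more than 25 N (contact force between hood and station above 25 N).
It fails at once if a nut leaves the tray (distance between any of nut_a_mid, nut_b_mid, nut_c_mid and tray above 0.09 m).
It fails at once if another thing on the bench is moved by more than 30 mm (distance of any of big_nut_mid, socket_mid, wrench, driver, tin, cup from where it was at the start of the episode above 0.03 m).
It also fails if it takes over 61 s, if anything falls off the work surface, if the arm or the gripper's body presses on something with over 40 N, if the wrist force passes 120 N, or if a joint passes its speed limit or range.

## Robot

A 6-joint arm with a two-finger parallel gripper is mounted at the origin on the work surface. World frame = base frame: x ahead of the robot, y to its left, z up, the work surface at z = 0. Lengths are in m, angles in degrees, forces in N, time in s.
With the tool pointing down it reaches from about 0.25 to 0.8 m from the base axis. Payload 3.9 kg.
Tool frame: the origin (TCP) lies on the centre line of the jaws, within the pads' length; the fingertips stand 19 mm ahead of it and the grasp point (between the pads) is the TCP; z points along the fingers, y is the direction in which the jaws open and shut (so a half turn about z gives the same grasp; the last joint's range is limited). The gripper opens to 85 mm and grips with 20 to 120 N. Pads are 22 mm wide; open, the fingers measure 114 mm over their backs; the gripper's body (76 mm by 85 mm) begins 54 mm behind the grasp point. The pads swing forward as they close: fully open they stand 13 mm farther back than shut.
Start: joints at [-66.119, 14.897, -7.913, 67.191, 0, 90], TCP at [0.213, -0.48, 0.25] pointing down, gripper open.
Joint ranges: [-159.42, 159.42], [-47.68, 98.78], [-73.54, 78.23], [-108.79, 121.32], [-90, 84.71], [-180, 180]. Speed limits (degrees/s): [147.25, 147.25, 180, 180, 180, 180].

## Interface

Orientations are given as [roll, pitch, yaw] about the fixed x, y, z axes, in that order (R = Rz(yaw) Ry(pitch) Rx(roll)).
In Python, from bench import get_state, optics, order gives the robot as it stands.
- The arm moves only by the tool play_rows, never from a script. Its argument "plan" is a list of rows, each an object with "grip": the opening, from 0 (shut) to 1 (fully open); "travel": the shift along the tool's x, y, z in units of 40 mm (1.0 is 40 mm), a list of three; "turn": the turn about the tool's z in units of 8 degrees (1.0 is 8 degrees). In form: [{"grip": grip, "travel": [tx, ty, tz], "turn": turn}, ...]. A call has 1 to 8 rows; each row shifts and turns the commanded pose from where the row before left it, along the tool's axes as they then stand; what a row does not reach is not made up. A row lasts 1/8 s, in which the tool goes at most 62.5 mm and 10.7 degrees, less where a joint would pass 70% of its speed; a pose out of reach is approached as far as the arm can. A call is refused whole if a number of a shift passes 1 or a number of a turn 1, either way. A call with a gripper value outside its range is refused whole. The fingers move at their own pace and stop on an object; "force" is the grip in N (left out, the last holds). Time passes only in rows, so rows that do not move let the fingers close. It gives the time, the measured TCP pose, the force and the opening at its end, in the units of the state.
- get_state(): the state, without advancing time (a new reading comes with each control period).
- optics.read_camera(name): name is "scene" or "top" or "wrist"; returns a dict with "img" (480x640x3 uint8, blue, green, red), "vfov" (degrees; the focal length in pixels is half the picture's height over the tangent of half this angle, whatever the lens; pixels are square), "cx", "cy" (the principal point, pixels), "k1" (the pictures are not rectified: a ray, as slopes to the right and down, at radius r is drawn at 1 + k1 r^2 times it, then the intrinsics apply), "extrinsics" (4x4, takes a point from camera to world coordinates). Camera axes: x right, y down, z forward; pixel columns grow to the right and rows downward; lengths in m; the calibration is good to about 2 mm. A picture is of the moment at which its call begins. There is no depth.
- order.close_job(): hands the job in, once; it reports no verdict.
The state is a dict: "t": time; "joints": joint angles; "joint_velocities": joint speeds; "joint_efforts": joint torques, N m; "eef_pos": TCP position; "ee_rot": TCP orientation; "ft_force": force on the tool from outside, world axes, zero at the start; "ft_torque": the same for the moment, N m; "finger_gap": finger opening in m.
Only numpy, scipy, OpenCV 4.12 (cv2) and the standard library are available. Lean on these libraries where they do the work, as an engineer would, in place of code of your own. Each camera call takes 0.05 s, during which the arm holds its last target.

## Working session

There is one attempt and no reset: what is moved stays moved. The work goes in short steps, Python scripts to look and compute and a tool call to move; the robot and the scene stay as the last step left them, time stands still between calls to the robot, and variables do not carry over. Pictures are saved under pics/ and viewed, and the job is handed in when it is done.

Besides the shell and the picture viewer there is one more tool, called as a command line: name --argument value ..., lists and objects as JSON in quotes. play_rows: Moves the arm, as the interface text tells. Its arguments: {"type":"object","properties":{"plan":{"type":"array","items":{"type":"object","properties":{"grip":{"type":"number"},"travel":{"type":"array","items":{"type":"number"}},"turn":{"type":"number"}}}},"force":{"type":"number"}},"required":["plan"]}

```bash
ls; mkdir -p pics
python3 - <<'E'
from bench import get_state, optics
import cv2, numpy as np
print(get_state())
for n in ["scene","top","wrist"]:
    d=optics.read_camera(n)
    cv2.imwrite(f"pics/{n}0.png",d["img"])
    print(n,d["vfov"],d["cx"],d["cy"],d["k1"]);print(np.round(d["extrinsics"],4))
E
```

```text
pics
{'t': 0.0, 'joints': array([-6.61198353e+01,  1.49373367e+01, -7.98701562e+00,  6.71909461e+01,
       -4.32771340e-04,  9.00014205e+01]), 'joint_velocities': array([ 0.11468165,  0.0378765 , -0.11898498, -0.12176722, -0.0863939 ,
       -0.00133496]), 'joint_efforts': array([-1.98425746e-04, -4.05676425e+01,  2.53926516e+01,  1.88233377e-02,
       -5.88229932e-05,  7.77765479e-06]), 'eef_pos': array([ 0.21226403, -0.47945467,  0.24944191]), 'ee_rot': array([-1.79884702e+02,  4.35628895e-04,  2.38787451e+01]), 'ft_force': array([0.26059108, 0.29252254, 0.08900134]), 'ft_torque': array([-0.00618471, -0.02217528, -0.00292031]), 'finger_gap': 0.08544820327375245}
scene 53.33371122765307 323.14894762763527 244.0121498830799 -0.08919719252293673
[[ 0.4439  0.5135 -0.7344  1.239 ]
 [ 0.8961 -0.2557  0.3629 -0.4067]
 [-0.0014 -0.8191 -0.5736  0.7765]
 [ 0.      0.      0.      1.    ]]
top 45.580393595591225 317.9845693845466 236.5967662429572 -0.01589318351377878
[[-0.0188 -0.9964  0.0827  0.352 ]
 [-0.9997  0.0199  0.0117 -0.0183]
 [-0.0133 -0.0824 -0.9965  1.5666]
 [ 0.      0.      0.      1.    ]]
wrist 71.95395509141781 316.5666858394297 235.8672436905396 -0.0006658622755671003
[[ 0.4053 -0.8657 -0.2939  0.2875]
 [-0.9142 -0.3847 -0.1275 -0.4461]
 [-0.0027  0.3203 -0.9473  0.3721]
 [ 0.      0.      0.      1.    ]]
```

View pics/scene0.png

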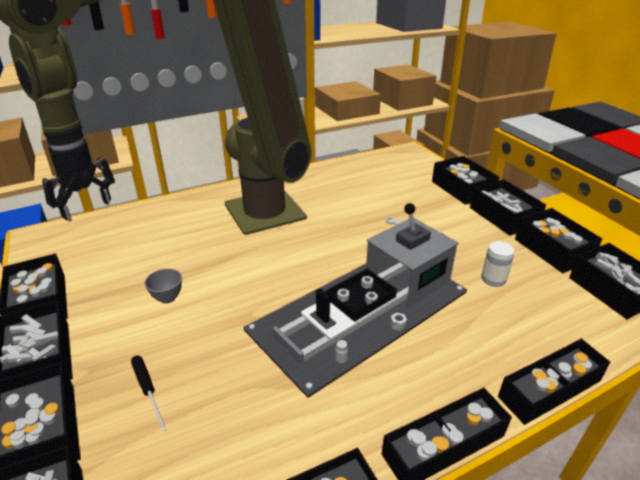

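View pics/top0.png

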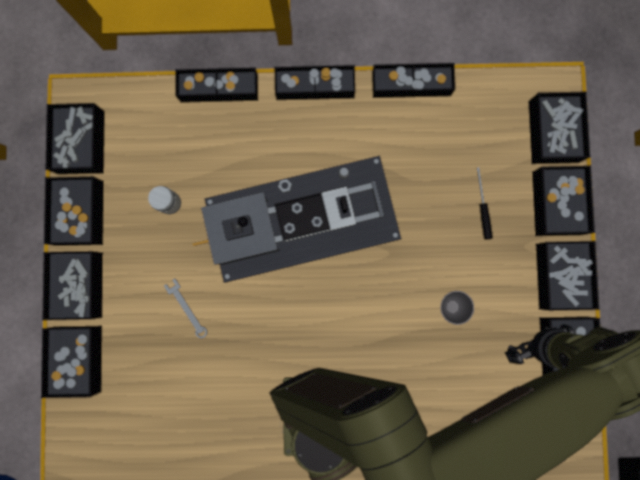

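View pics/wrist0.png

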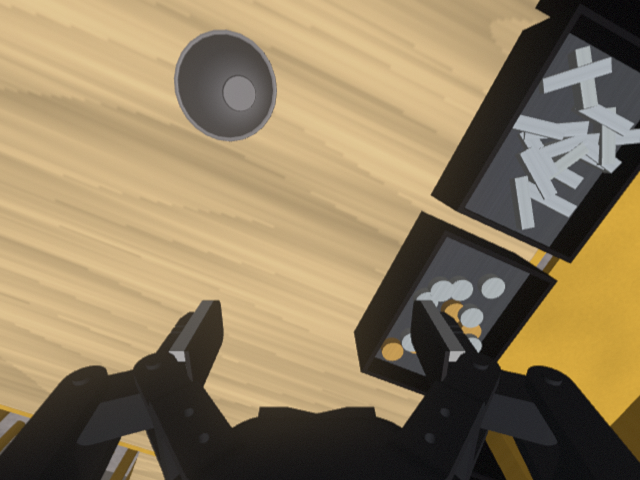

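The scene view shows the station with the handle at about (323,305) and the ball at (410,209). In the top view the plate corners are roughly (205,199), (377,157), (400,239) and (225,281), with the push direction to image-left. I'll enlarge both for an accurate pose fit.

Run:
```python
import cv2
a=cv2.imread("pics/top0.png")[145:290,190:410]; cv2.imwrite("pics/top0z.png",cv2.resize(a,None,fx=3.6,fy=3.6,interpolation=cv2.INTER_CUBIC))
a=cv2.imread("pics/scene0.png")[195:400,235:475]; cv2.imwrite("pics/scene0z.png",cv2.resize(a,None,fx=2.9,fy=2.9,interpolation=cv2.INTER_CUBIC))
```

```text
(no output)
```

View pics/top0z.png

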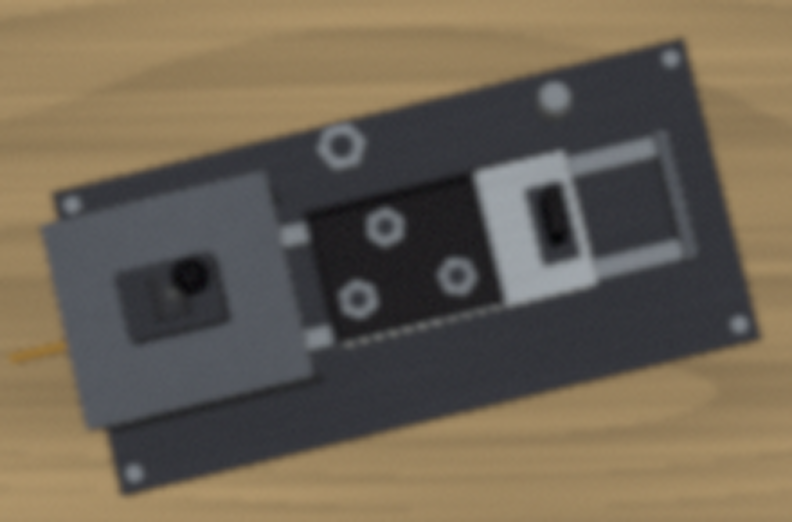

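View pics/scene0z.png

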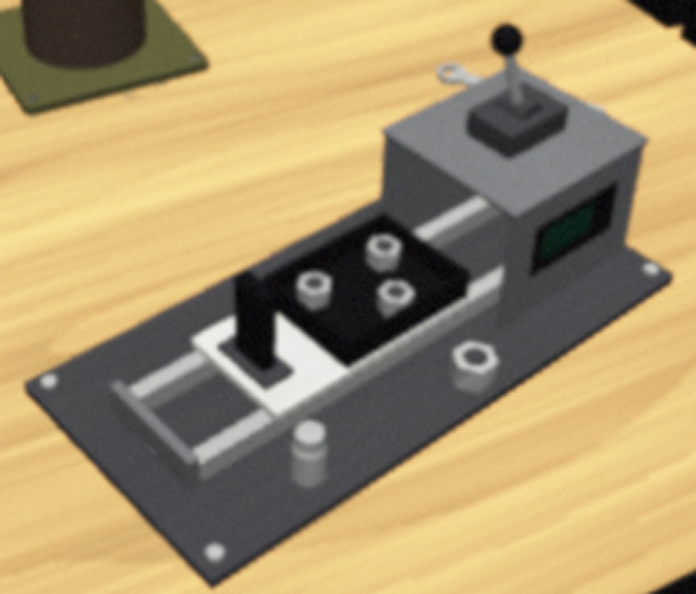

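```bash
cat > h.py <<'E'
import numpy as np
from scipy.optimize import least_squares
import pickle,os
def proj(d,P):
    P=np.atleast_2d(P);E=np.array(d["extrinsics"]);pc=(P-E[:3,3])@E[:3,:3]
    s=pc[:,:2]/pc[:,2:];r2=(s**2).sum(1,keepdims=True)
    s=s*(1+d["k1"]*r2); f=240/np.tan(np.radians(d["vfov"]/2))
    return s*f+[d["cx"],d["cy"]]
def S2W(p,q):
    x,y,a=p;c,s=np.cos(a),np.sin(a);q=np.atleast_2d(np.array(q,float))/1000
    return np.c_[x+c*q[:,0]-s*q[:,1],y+s*q[:,0]+c*q[:,1],q[:,2]]
E
python3 - <<'E'
from h import *
from bench import optics
T=optics.read_camera("top");S=optics.read_camera("scene")
ct=lambda l:(np.array(l)+.5)/3.6-.5+[190,145]
cs=lambda l:(np.array(l)+.5)/2.9-.5+[235,195]
pt=[(285,-120,12),(-215,-120,12),(-215,120,12),(285,120,12),(113,-75,133),(113,75,133),(277,75,133),(277,-75,133)]
ut=ct([(55,192),(683,40),(759,338),(125,494),(264,172),(314,377),(92,428),(43,228)])
ps=[(-215,120,12),(-215,-120,12),(285,-120,12),(113,75,133),(113,-75,133),(277,-75,133)]
us=cs([(27,388),(213,583),(672,280),(385,132),(517,215),(645,140)])
f=lambda p,:np.r_[(proj(T,S2W(p,pt))-ut).ravel(),(proj(S,S2W(p,ps))-us).ravel()]
r=least_squares(f,[.47,.0,1.7],loss="soft_l1")
print(r.x,np.degrees(r.x[2]));print(np.round(f(r.x).reshape(-1,2),1))
p=r.x;np.save("st.npy",p)
# handle top centre and ball
hs=least_squares(lambda v:np.r_[(proj(T,S2W(p,[(v[0],v[1],120)]))-ct([(556,196)])).ravel()],[-80,0]);print("handle",hs.x)
b=least_squares(lambda v:np.r_[(proj(T,v)-ct([(190,275)])).ravel(),(proj(S,v)-cs([(508,41)])).ravel()],[.5,.15,.22]);print("ball",b.x,b.fun)
c,s=np.cos(p[2]),np.sin(p[2]);d=b.x[:2]-p[:2];print("ball st",d@[c,s],d@[-s,c])
for q in [(-80,0,81),(-80,0,120),(195,0,155),(113,0,72)]:print(q,S2W(p,q))
print(proj(T,S2W(p,[(-80,0,120),(-80,0,42)])),proj(S,S2W(p,[(-80,0,120)])))
E
```

```text
[0.54047278 0.00712717 1.79522984] 102.85909332413576
[[-0.8  0. ]
 [ 0.7 -1.3]
 [ 1.6 -0.1]
 [-0.5  0.9]
 [ 0.8 -0.9]
 [ 0.8 -0.6]
 [-0.8  1. ]
 [-0.5 -0.8]
 [-1.4 -1.2]
 [ 0.   0.1]
 [ 1.5 -2.2]
 [-1.6 -1.1]
 [-0.1  0.3]
 [ 2.2 -0.9]]
handle [-80.83708704  -8.60091846]
ball [0.50290693 0.17425372 0.22998048] [ 0.27526312  0.16953937  0.30405668 -0.02870203]
ball st 0.17129550354316161 -0.0005709897841752993
(-80, 0, 81) [[ 0.55827711 -0.07086646  0.081     ]]
(-80, 0, 120) [[ 0.55827711 -0.07086646  0.12      ]]
(195, 0, 155) [[0.49707472 0.19723664 0.155     ]]
(113, 0, 72) [[0.51532416 0.11729317 0.072     ]]
[[344.58979393 202.4015862 ]
 [343.62939511 206.52321784]] [[322.97248353 292.98835034]]
```

Station pose is fitted: yaw 102.9°, with ball and handle consistent to about 1–2 mm. The plan:
- Keep the tool y axis along the rail (turn of +11°).
- Straddle the handle and grip it.
- Push along tool −y.

play_rows --plan '[{"grip": 1, "travel": [0, 0, 0], "turn": 0.7}, {"grip": 1, "travel": [0, 0, 0], "turn": 0.68}, {"grip": 1, "travel": [0.76, -0.57, 0], "turn": 0}, {"grip": 1, "travel": [0.76, -0.57, 0], "turn": 0}, {"grip": 1, "travel": [0.76, -0.57, 0], "turn": 0}, {"grip": 1, "travel": [0.76, -0.57, 0], "turn": 0}, {"grip": 1, "travel": [0.76, -0.57, 0], "turn": 0}, {"grip": 1, "travel": [0.76, -0.57, 0], "turn": 0}]' --force 40

```text
t: 1.25
eef_pos: [0.3606, -0.3051, 0.2503]
ee_rot: [180.0, -0.0, 12.8]
ft_force: [-0.3, -1.0, -1.4]
finger_gap: 0.0855
```

play_rows --plan '[{"grip": 1, "travel": [0.76, -0.57, 0], "turn": 0}, {"grip": 1, "travel": [0.76, -0.57, 0], "turn": 0}, {"grip": 1, "travel": [0.76, -0.57, 0], "turn": 0}, {"grip": 1, "travel": [0.76, -0.57, 0], "turn": 0}, {"grip": 1, "travel": [0.76, -0.57, 0], "turn": 0}, {"grip": 1, "travel": [0.76, -0.57, 0], "turn": 0}, {"grip": 1, "travel": [0.76, -0.57, 0], "turn": 0}, {"grip": 1, "travel": [0, 0, 0], "turn": 0}]'

```text
t: 2.25
eef_pos: [0.5334, -0.1015, 0.2499]
ee_rot: [-180.0, -0.0, 13.0]
ft_force: [-0.3, 0.8, 0.4]
finger_gap: 0.0858
```

```bash
cat >> h.py <<'E'
from scipy.spatial.transform import Rotation as Ro
p=np.load("st.npy")
def stpos(P):
    c,s=np.cos(p[2]),np.sin(p[2]);d=np.array(P[:2])-p[:2];return np.array([d@[c,s],d@[-s,c],P[2]])*1000
def shift(q):
    from bench import get_state
    st=get_state();R=Ro.from_euler("xyz",st["ee_rot"],degrees=True).as_matrix()
    w=S2W(p,q)[0]
    print("now st",np.round(stpos(st["eef_pos"]),1),"yaw",np.round(st["ee_rot"],2),"F st",np.round(Ro.from_euler("z",-p[2]).apply(st["ft_force"]),2),"gap",round(st["finger_gap"],4))
    print("shift units",np.round(R.T@(w-st["eef_pos"])/.04,3))
def snap(n,out,box=None,z=1):
    import cv2
    from bench import optics
    d=optics.read_camera(n);a=d["img"]
    if box: a=a[box[1]:box[3],box[0]:box[2]]
    cv2.imwrite("pics/"+out,cv2.resize(a,None,fx=z,fy=z,interpolation=cv2.INTER_CUBIC))
    return d
E
python3 - <<'E'
from h import *
shift((-80,0,180))
snap("wrist","w1.png")
E
```

```text
now st [-104.3   31.1  249.9] yaw [-1.7999e+02 -2.0000e-02  1.3040e+01] F st [0.85 0.09 0.45] gap 0.0858
shift units [ 0.778 -0.605  1.748]
```

View pics/w1.png

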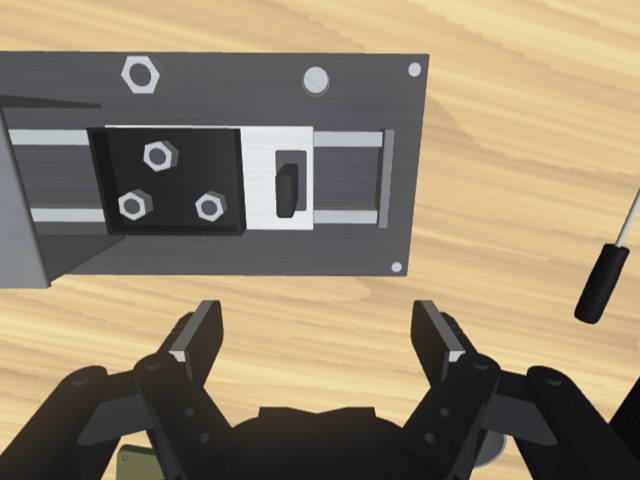

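The wrist view shows the handle at (287,190), the three nuts in the tray, and the socket at (315,80) on the far side, clear of the fingers. I'll move over the handle.

play_rows --plan '[{"grip": 0.75, "travel": [0.4, -0.3, 0], "turn": 0}, {"grip": 0.75, "travel": [0.38, -0.3, 0], "turn": 0}, {"grip": 0.75, "travel": [0, 0, 0.6], "turn": 0}, {"grip": 0.75, "travel": [0, 0, 0.6], "turn": 0}, {"grip": 0.75, "travel": [0, 0, 0.55], "turn": 0}, {"grip": 0.75, "travel": [0, 0, 0], "turn": 0}, {"grip": 0.75, "travel": [0, 0, 0], "turn": 0}]'

```text
t: 3.18
eef_pos: [0.5578, -0.0728, 0.1811]
ee_rot: [180.0, -0.1, 12.8]
ft_force: [-0.5, -0.1, 0.5]
finger_gap: 0.0641
```

Run:
```python
from h import *
shift((-80,0,97))
snap("wrist","w2.png"); snap("scene","s2.png",(235,150,475,400),2.4)
```

```text
now st [-81.8   0.9 181.1] yaw [ 1.7998e+02 -6.0000e-02  1.2840e+01] F st [0.03 0.47 0.53] gap 0.0641
shift units [ 0.021 -0.045  2.102]
```

View pics/w2.png

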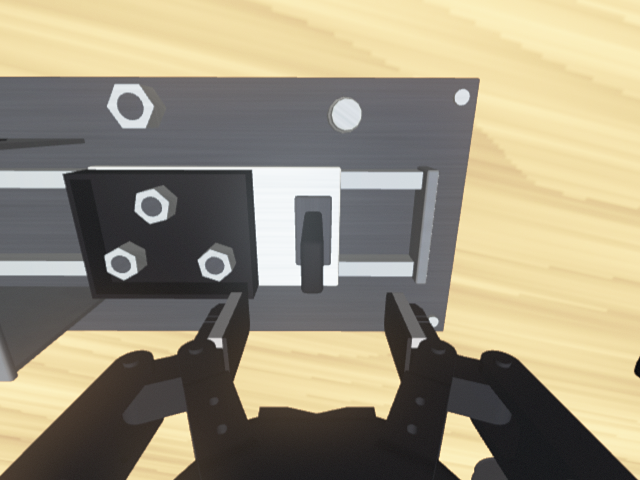

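View pics/s2.png

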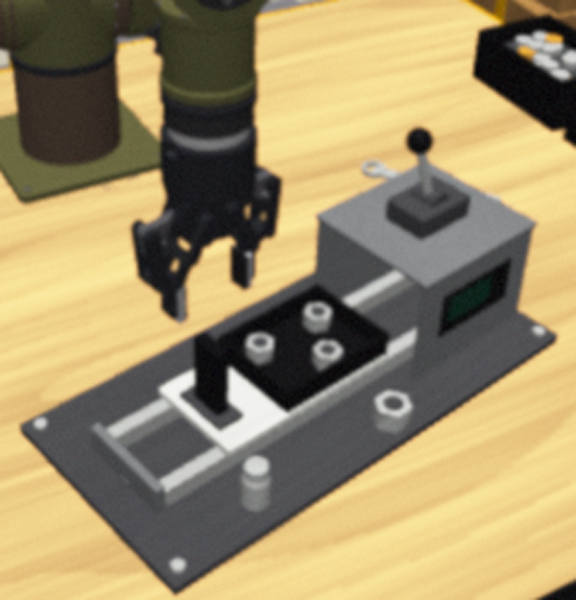

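The handle, at (312,250), is centred between the jaws at about 316. I'll go down and close.

play_rows --plan '[{"grip": 0.75, "travel": [0.02, -0.04, 0.6], "turn": 0}, {"grip": 0.75, "travel": [0, 0, 0.6], "turn": 0}, {"grip": 0.75, "travel": [0, 0, 0.5], "turn": 0}, {"grip": 0.75, "travel": [0, 0, 0.4], "turn": 0}, {"grip": 0.75, "travel": [0, 0, 0], "turn": 0}, {"grip": 0.4, "travel": [0, 0, 0], "turn": 0}, {"grip": 0.4, "travel": [0, 0, 0], "turn": 0}]'

```text
t: 4.15
eef_pos: [0.5584, -0.0713, 0.0975]
ee_rot: [180.0, -0.1, 12.8]
ft_force: [-0.3, 0.2, 0.2]
finger_gap: 0.034
```

Run:
```python
from h import *
shift((-80,0,97))
snap("wrist","w3.png")
```

```text
now st [-80.4  -0.   97.5] yaw [ 1.7996e+02 -1.2000e-01  1.2840e+01] F st [0.26 0.26 0.25] gap 0.034
shift units [-0.001 -0.011  0.011]
```

View pics/w3.png

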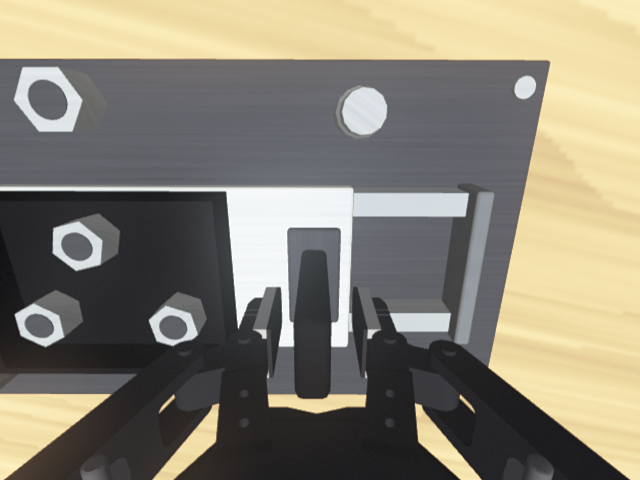

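The handle is well centred between the pads, so I'll grip it.

play_rows --plan '[{"grip": 0.2, "travel": [0, 0, 0], "turn": 0}, {"grip": 0.0, "travel": [0, 0, 0], "turn": 0}, {"grip": 0.0, "travel": [0, 0, 0], "turn": 0}, {"grip": 0.0, "travel": [0, 0, 0], "turn": 0}]' --force 40

```text
t: 4.7
eef_pos: [0.5577, -0.0707, 0.0969]
ee_rot: [-180.0, -0.1, 12.8]
ft_force: [-0.9, 2.2, 5.5]
finger_gap: 0.0139
```

Run:
```python
from h import *
shift((-80,0,97))
```

```text
now st [-79.8   0.5  96.9] yaw [-1.7996e+02 -6.0000e-02  1.2840e+01] F st [2.36 0.42 5.49] gap 0.0139
shift units [ 0.012  0.006 -0.002]
```

play_rows --plan '[{"grip": 0.0, "travel": [0, -0.03, 0], "turn": 0}, {"grip": 0.0, "travel": [0, -0.03, 0], "turn": 0}, {"grip": 0.0, "travel": [0, 0, 0], "turn": 0}]'

```text
t: 5.08
eef_pos: [0.5576, -0.0701, 0.0969]
ee_rot: [179.8, -0.0, 12.8]
ft_force: [-0.1, -2.9, 4.8]
finger_gap: 0.0135
```

Run:
```python
from h import *
shift((-80,0,97))
```

```text
now st [-79.1   0.5  96.9] yaw [ 1.7983e+02 -5.0000e-02  1.2790e+01] F st [-2.81  0.7   4.83] gap 0.0135
shift units [ 0.012  0.021 -0.002]
```

About 2.2 N per mm commanded. I'll continue in small steps until it breaks away.

play_rows --plan '[{"grip": 0.0, "travel": [0, -0.03, 0], "turn": 0}, {"grip": 0.0, "travel": [0, -0.03, 0], "turn": 0}, {"grip": 0.0, "travel": [0, -0.03, 0], "turn": 0}, {"grip": 0.0, "travel": [0, -0.03, 0], "turn": 0}, {"grip": 0.0, "travel": [0, 0, 0], "turn": 0}]'

```text
t: 5.7
eef_pos: [0.5572, -0.0682, 0.097]
ee_rot: [179.5, -0.0, 12.7]
ft_force: [0.5, -12.7, 3.4]
finger_gap: 0.0137
```

Run:
```python
from h import *
shift((-80,0,97))
```

```text
now st [-77.2   0.5  97. ] yaw [ 1.7951e+02 -4.0000e-02  1.2700e+01] F st [-12.54   2.33   3.36] gap 0.0137
shift units [0.012 0.071 0.001]
```

play_rows --plan '[{"grip": 0.0, "travel": [0, -0.03, 0], "turn": 0}, {"grip": 0.0, "travel": [0, -0.03, 0], "turn": 0}, {"grip": 0.0, "travel": [0, 0, 0], "turn": 0}]'

```text
t: 6.08
eef_pos: [0.5571, -0.0679, 0.097]
ee_rot: [179.3, -0.0, 12.6]
ft_force: [2.0, -18.1, 2.2]
finger_gap: 0.0135
```

Run:
```python
from h import *
shift((-80,0,97))
```

```text
now st [-76.8   0.5  97. ] yaw [ 1.7927e+02 -2.0000e-02  1.2630e+01] F st [-18.13   2.04   2.18] gap 0.0135
shift units [0.012 0.079 0.001]
```

play_rows --plan '[{"grip": 0.0, "travel": [0, -0.03, 0], "turn": 0}, {"grip": 0.0, "travel": [0, -0.03, 0], "turn": 0}, {"grip": 0.0, "travel": [0, 0, 0], "turn": 0}]'

```text
t: 6.45
eef_pos: [0.5558, -0.062, 0.097]
ee_rot: [179.7, -0.1, 12.7]
ft_force: [-0.0, -6.2, 5.5]
finger_gap: 0.0137
```

Run:
```python
from h import *
shift((-80,0,97))
```

```text
now st [-70.8   0.4  97. ] yaw [ 1.7974e+02 -6.0000e-02  1.2730e+01] F st [-6.04  1.41  5.51] gap 0.0137
shift units [0.011 0.23  0.   ]
```

It broke free at roughly 18 N and has travelled about 9 mm. I'll slide on to about 70 mm.

play_rows --plan '[{"grip": 0.0, "travel": [0, -0.06, 0], "turn": 0}, {"grip": 0.0, "travel": [0, -0.12, 0], "turn": 0}, {"grip": 0.0, "travel": [0, -0.12, 0], "turn": 0}, {"grip": 0.0, "travel": [0, -0.12, 0], "turn": 0}, {"grip": 0.0, "travel": [0, -0.12, 0], "turn": 0}, {"grip": 0.0, "travel": [0, -0.12, 0], "turn": 0}, {"grip": 0.0, "travel": [0, -0.12, 0], "turn": 0}, {"grip": 0.0, "travel": [0, -0.1, 0], "turn": 0}]'

```text
t: 7.45
eef_pos: [0.5478, -0.0265, 0.0969]
ee_rot: [179.8, -0.1, 12.8]
ft_force: [-0.4, -5.2, 5.8]
finger_gap: 0.0136
```

Run:
```python
from h import *
shift((-5,0,97))
```

```text
now st [-34.5   0.4  96.9] yaw [ 1.798e+02 -6.000e-02  1.278e+01] F st [-4.95  1.51  5.85] gap 0.0136
shift units [ 0.008 -0.736 -0.004]
```

play_rows --plan '[{"grip": 0.0, "travel": [0, -0.12, 0], "turn": 0}, {"grip": 0.0, "travel": [0, -0.12, 0], "turn": 0}, {"grip": 0.0, "travel": [0, -0.12, 0], "turn": 0}, {"grip": 0.0, "travel": [0, -0.12, 0], "turn": 0}, {"grip": 0.0, "travel": [0, -0.1, 0], "turn": 0}, {"grip": 0.0, "travel": [0, -0.06, 0], "turn": 0}, {"grip": 0.0, "travel": [0, -0.03, 0], "turn": 0}]'

```text
t: 8.32
eef_pos: [0.5419, -0.0003, 0.0969]
ee_rot: [179.8, -0.1, 12.8]
ft_force: [0.4, -4.7, 6.4]
finger_gap: 0.0133
```

Run:
```python
from h import *
shift((0,0,97))
snap("scene","s4.png",(235,150,475,400),2.4)
```

```text
now st [-7.6  0.3 96.9] yaw [ 1.7982e+02 -6.0000e-02  1.2790e+01] F st [-4.71  0.63  6.44] gap 0.0133
shift units [ 0.007 -0.19  -0.003]
```

View pics/s4.png

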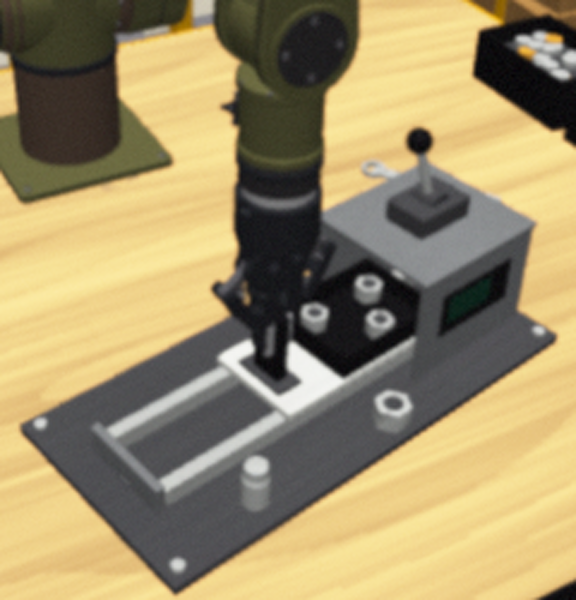

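The carriage moves with the gripper, and the nuts sit in the tray at (315,318), (368,288) and (380,322). From here I'll creep in 6 mm chunks, watching the force.

play_rows --plan '[{"grip": 0.0, "travel": [0, -0.04, 0], "turn": 0}, {"grip": 0.0, "travel": [0, -0.04, 0], "turn": 0}, {"grip": 0.0, "travel": [0, -0.04, 0], "turn": 0}, {"grip": 0.0, "travel": [0, -0.04, 0], "turn": 0}]'

```text
t: 8.88
eef_pos: [0.5405, 0.0058, 0.0969]
ee_rot: [179.8, -0.1, 12.8]
ft_force: [0.6, -4.2, 6.5]
finger_gap: 0.0134
```

Run:
```python
from h import *
shift((0,0,97))
```

```text
now st [-1.3  0.3 96.9] yaw [ 1.7982e+02 -7.0000e-02  1.2780e+01] F st [-4.2   0.33  6.52] gap 0.0134
shift units [ 0.006 -0.032 -0.002]
```

play_rows --plan '[{"grip": 0.0, "travel": [0, -0.04, 0], "turn": 0}, {"grip": 0.0, "travel": [0, -0.04, 0], "turn": 0}, {"grip": 0.0, "travel": [0, -0.04, 0], "turn": 0}, {"grip": 0.0, "travel": [0, -0.04, 0], "turn": 0}]'

```text
t: 9.38
eef_pos: [0.5391, 0.0121, 0.0969]
ee_rot: [179.8, -0.1, 12.8]
ft_force: [0.0, -4.3, 5.0]
finger_gap: 0.0135
```

Run:
```python
from h import *
shift((0,0,97))
```

```text
now st [ 5.1  0.2 96.9] yaw [ 1.7982e+02 -8.0000e-02  1.2780e+01] F st [-4.24  0.92  4.98] gap 0.0135
shift units [ 0.005  0.128 -0.001]
```

play_rows --plan '[{"grip": 0.0, "travel": [0, -0.04, 0], "turn": 0}, {"grip": 0.0, "travel": [0, -0.04, 0], "turn": 0}, {"grip": 0.0, "travel": [0, -0.04, 0], "turn": 0}, {"grip": 0.0, "travel": [0, -0.04, 0], "turn": 0}]'

```text
t: 9.88
eef_pos: [0.5377, 0.0183, 0.0969]
ee_rot: [179.8, -0.1, 12.8]
ft_force: [0.0, -4.6, 5.7]
finger_gap: 0.0135
```

play_rows --plan '[{"grip": 0.0, "travel": [0, -0.04, 0], "turn": 0}, {"grip": 0.0, "travel": [0, -0.04, 0], "turn": 0}, {"grip": 0.0, "travel": [0, -0.04, 0], "turn": 0}, {"grip": 0.0, "travel": [0, -0.04, 0], "turn": 0}]'

```text
t: 10.38
eef_pos: [0.5363, 0.0246, 0.0969]
ee_rot: [179.8, -0.1, 12.8]
ft_force: [0.2, -4.4, 5.7]
finger_gap: 0.0132
```

play_rows --plan '[{"grip": 0.0, "travel": [0, -0.04, 0], "turn": 0}, {"grip": 0.0, "travel": [0, -0.04, 0], "turn": 0}, {"grip": 0.0, "travel": [0, -0.04, 0], "turn": 0}, {"grip": 0.0, "travel": [0, -0.04, 0], "turn": 0}]'

```text
t: 10.88
eef_pos: [0.5349, 0.0308, 0.0969]
ee_rot: [179.8, -0.1, 12.8]
ft_force: [0.0, -5.1, 5.5]
finger_gap: 0.0137
```

play_rows --plan '[{"grip": 0.0, "travel": [0, -0.04, 0], "turn": 0}, {"grip": 0.0, "travel": [0, -0.04, 0], "turn": 0}]'

```text
t: 11.12
eef_pos: [0.5342, 0.034, 0.0969]
ee_rot: [179.8, -0.1, 12.8]
ft_force: [1.4, -4.8, 5.3]
finger_gap: 0.0136
```

play_rows --plan '[{"grip": 0.0, "travel": [0, -0.04, 0], "turn": 0}, {"grip": 0.0, "travel": [0, -0.04, 0], "turn": 0}, {"grip": 0.0, "travel": [0, -0.04, 0], "turn": 0}]'

```text
t: 11.5
eef_pos: [0.5331, 0.0387, 0.0969]
ee_rot: [179.8, -0.1, 12.8]
ft_force: [0.9, -4.4, 4.2]
finger_gap: 0.0136
```

play_rows --plan '[{"grip": 0.0, "travel": [0, -0.04, 0], "turn": 0}, {"grip": 0.0, "travel": [0, -0.04, 0], "turn": 0}, {"grip": 0.0, "travel": [0, -0.04, 0], "turn": 0}, {"grip": 0.0, "travel": [0, -0.04, 0], "turn": 0}]'

```text
t: 12.0
eef_pos: [0.5317, 0.0449, 0.0969]
ee_rot: [179.8, -0.1, 12.8]
ft_force: [0.3, -4.2, 5.0]
finger_gap: 0.0137
```

play_rows --plan '[{"grip": 0.0, "travel": [0, -0.04, 0], "turn": 0}, {"grip": 0.0, "travel": [0, -0.04, 0], "turn": 0}, {"grip": 0.0, "travel": [0, -0.04, 0], "turn": 0}, {"grip": 0.0, "travel": [0, -0.04, 0], "turn": 0}]'

```text
t: 12.5
eef_pos: [0.5303, 0.0512, 0.0969]
ee_rot: [179.8, -0.1, 12.8]
ft_force: [1.0, -3.9, 4.8]
finger_gap: 0.0132
```

play_rows --plan '[{"grip": 0.0, "travel": [0, -0.04, 0], "turn": 0}, {"grip": 0.0, "travel": [0, -0.04, 0], "turn": 0}, {"grip": 0.0, "travel": [0, -0.04, 0], "turn": 0}]'

```text
t: 12.88
eef_pos: [0.5293, 0.0558, 0.0969]
ee_rot: [179.8, -0.1, 12.8]
ft_force: [1.8, -5.6, 5.4]
finger_gap: 0.0139
```

Run:
```python
from h import *
shift((0,0,97))
snap("scene","s5.png",(235,150,475,400),2.4)
snap("top","t5.png",(190,145,410,290),3.6)
```

```text
now st [49.9  0.1 96.9] yaw [ 1.7981e+02 -8.0000e-02  1.2780e+01] F st [-5.87 -0.51  5.39] gap 0.0139
shift units [0.004 1.248 0.002]
```

View pics/s5.png

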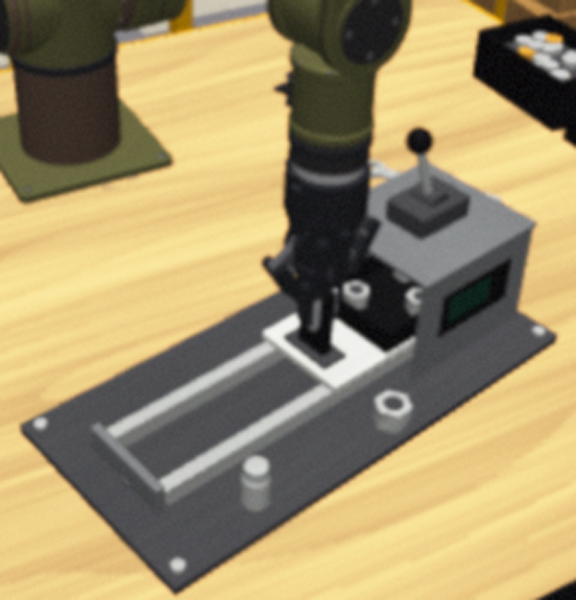

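View pics/t5.png

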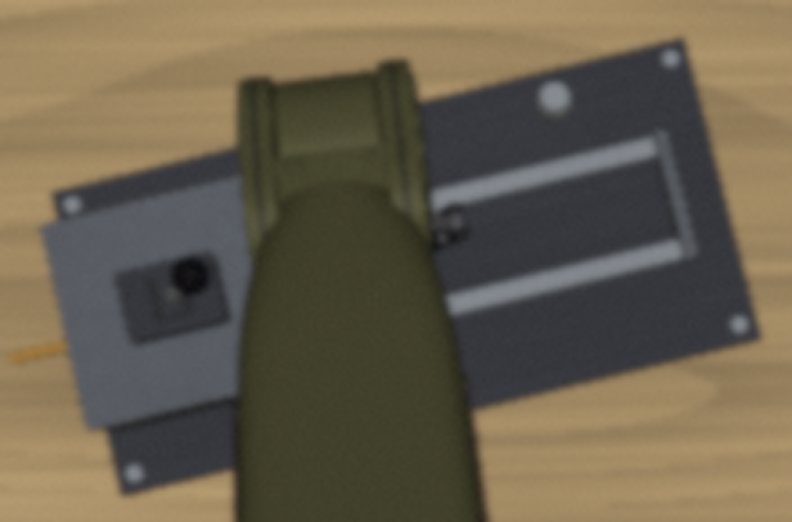

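The force has risen by about 1.4 N at roughly 130 mm travel, which is probably the pin. I'll go slower.

play_rows --plan '[{"grip": 0.0, "travel": [0, -0.03, 0], "turn": 0}, {"grip": 0.0, "travel": [0, -0.03, 0], "turn": 0}]'

```text
t: 13.22
eef_pos: [0.5288, 0.0578, 0.0969]
ee_rot: [179.8, -0.1, 12.8]
ft_force: [0.6, -5.6, 4.7]
finger_gap: 0.0135
```

play_rows --plan '[{"grip": 0.0, "travel": [0, -0.03, 0], "turn": 0}, {"grip": 0.0, "travel": [0, -0.03, 0], "turn": 0}]'

```text
t: 13.48
eef_pos: [0.5283, 0.06, 0.0969]
ee_rot: [179.8, -0.1, 12.8]
ft_force: [1.5, -6.7, 4.7]
finger_gap: 0.0137
```

play_rows --plan '[{"grip": 0.0, "travel": [0, -0.03, 0], "turn": 0}, {"grip": 0.0, "travel": [0, -0.03, 0], "turn": 0}]'

```text
t: 13.72
eef_pos: [0.528, 0.0614, 0.0969]
ee_rot: [179.6, -0.1, 12.7]
ft_force: [1.8, -11.5, 5.2]
finger_gap: 0.0133
```

Contact with the stop. One small step more, then hold.

play_rows --plan '[{"grip": 0.0, "travel": [0, -0.03, 0], "turn": 0}, {"grip": 0.0, "travel": [0, 0, 0], "turn": 0}]'

```text
t: 13.98
eef_pos: [0.528, 0.0614, 0.097]
ee_rot: [179.5, -0.1, 12.7]
ft_force: [3.0, -14.7, 5.2]
finger_gap: 0.0137
```

play_rows --plan '[{"grip": 0.0, "travel": [0, 0, 0], "turn": 0}, {"grip": 0.0, "travel": [0, 0, 0], "turn": 0}, {"grip": 0.0, "travel": [0, 0, 0], "turn": 0}, {"grip": 0.0, "travel": [0, 0, 0], "turn": 0}]'

```text
t: 14.48
eef_pos: [0.528, 0.0614, 0.097]
ee_rot: [179.5, -0.1, 12.7]
ft_force: [1.9, -14.0, 4.9]
finger_gap: 0.0134
```

Run:
```python
from h import *
shift((0,0,97))
snap("top","t6.png",(190,145,410,290),3.6)
```

```text
now st [55.6  0.1 97. ] yaw [ 1.7951e+02 -8.0000e-02  1.2690e+01] F st [-14.04   1.21   4.87] gap 0.0134
shift units [0.006 1.391 0.011]
```

View pics/t6.png

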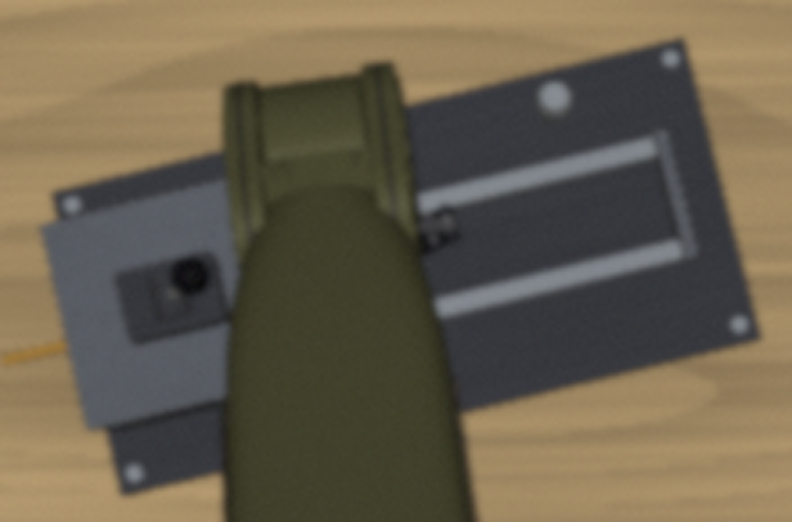

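The brass tail tip moved out from about x=10 to x=2 in the enlarged top view (roughly 5–6 mm), and the push held at 14–15 N for over 0.5 s, so the carriage is seated. Next I ease off and open the fingers slightly.

play_rows --plan '[{"grip": 0.0, "travel": [0, 0.05, 0], "turn": 0}, {"grip": 0.0, "travel": [0, 0.05, 0], "turn": 0}, {"grip": 0.0, "travel": [0, 0, 0], "turn": 0}]'

```text
t: 14.9
eef_pos: [0.5281, 0.0612, 0.0969]
ee_rot: [180.0, -0.1, 12.8]
ft_force: [-0.5, -0.8, 4.9]
finger_gap: 0.0134
```

play_rows --plan '[{"grip": 0.35, "travel": [0, 0, 0], "turn": 0}, {"grip": 0.35, "travel": [0, 0, 0], "turn": 0}, {"grip": 0.35, "travel": [0, 0, 0], "turn": 0}, {"grip": 0.35, "travel": [0, 0, 0], "turn": 0}]'

```text
t: 15.4
eef_pos: [0.5271, 0.0614, 0.0961]
ee_rot: [-180.0, 0.0, 12.8]
ft_force: [-0.4, 0.2, 0.1]
finger_gap: 0.0299
```

Run:
```python
from h import *
shift((55,0,97))
snap("wrist","w6.png")
```

```text
now st [55.9  0.9 96.1] yaw [-1.800e+02  2.000e-02  1.284e+01] F st [0.25 0.34 0.12] gap 0.0299
shift units [ 0.023  0.023 -0.022]
```

View pics/w6.png

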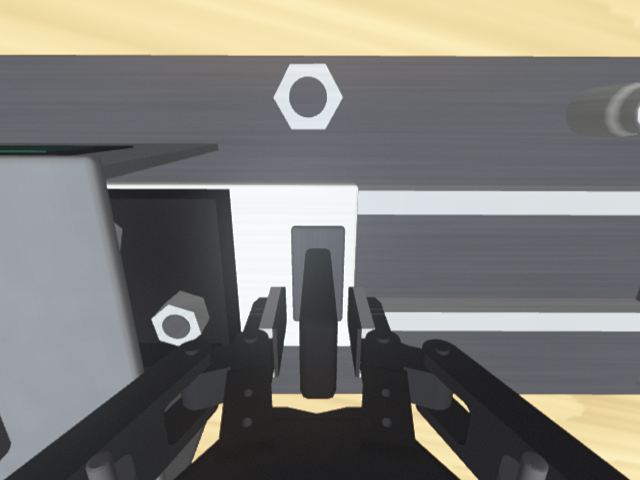

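Both pads are clear of the handle. I'll lift straight up, then move over the ball.

play_rows --plan '[{"grip": 0.35, "travel": [0, 0, -0.3], "turn": 0}, {"grip": 0.35, "travel": [0, 0, -0.6], "turn": 0}, {"grip": 0.35, "travel": [0, 0, -0.9], "turn": 0}, {"grip": 0.35, "travel": [0, 0, -0.9], "turn": 0}, {"grip": 0.35, "travel": [0, 0, -0.9], "turn": 0}, {"grip": 0.35, "travel": [0, 0, -0.9], "turn": 0}, {"grip": 0.8, "travel": [0, 0, -0.9], "turn": 0}, {"grip": 0.8, "travel": [0, 0, -0.4], "turn": 0}]'

```text
t: 16.45
eef_pos: [0.528, 0.0615, 0.3318]
ee_rot: [180.0, -0.3, 12.8]
ft_force: [0.5, 0.2, -0.5]
finger_gap: 0.065
```

play_rows --plan '[{"grip": 0.8, "travel": [0, -0.7, 0], "turn": 0}, {"grip": 0.8, "travel": [0, -0.7, 0], "turn": 0}, {"grip": 0.8, "travel": [0, -0.7, 0], "turn": 0}, {"grip": 0.8, "travel": [0, -0.7, 0], "turn": 0}, {"grip": 0.8, "travel": [0, 0, 0], "turn": 0}, {"grip": 0.8, "travel": [0, 0, 0], "turn": 0}]'

```text
t: 17.2
eef_pos: [0.5088, 0.1436, 0.3286]
ee_rot: [-178.7, 0.0, 15.1]
ft_force: [-0.1, -0.1, -0.1]
finger_gap: 0.0685
```

Run:
```python
from h import *
shift((176,0,226))
snap("wrist","w7.png")
snap("scene","s7.png",(235,100,475,350),2.4)
```

```text
now st [140.1   0.5 328.6] yaw [-1.7872e+02  2.0000e-02  1.5090e+01] F st [-0.09  0.09 -0.1 ] gap 0.0685
shift units [ 0.049 -0.838  2.584]
```

View pics/w7.png

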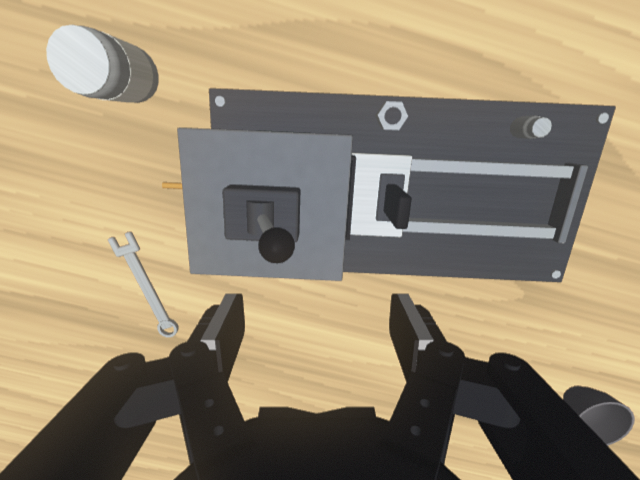

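View pics/s7.png

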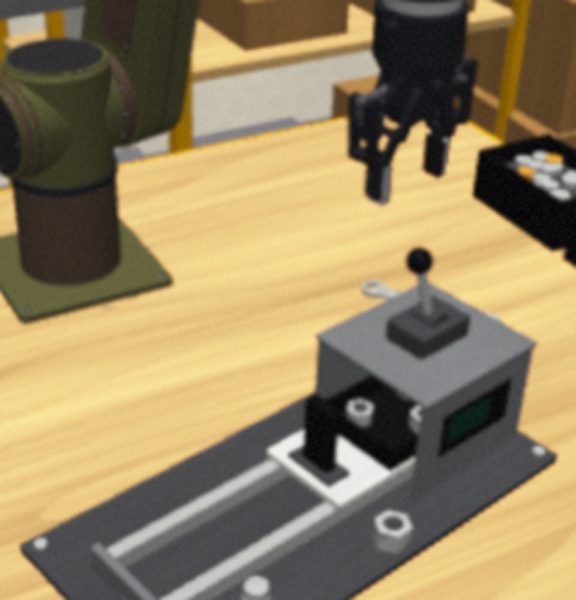

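Run:
```python
from h import *
from bench import get_state
s=get_state();print(np.round(s["joints"],2))
```

```text
[ 15.02  14.14   2.66  78.54   1.29 179.94]
```

Joint 6 is at its +180° limit at this yaw, so the arm was held short. A half turn gives the same grasp with joint 6 near 10°, so I'll turn here, well above the lever.

play_rows --plan '[{"grip": 0.8, "travel": [0, 0, 0], "turn": -1}, {"grip": 0.8, "travel": [0, 0, 0], "turn": -1}, {"grip": 0.8, "travel": [0, 0, 0], "turn": -1}, {"grip": 0.8, "travel": [0, 0, 0], "turn": -1}, {"grip": 0.8, "travel": [0, 0, 0], "turn": -1}, {"grip": 0.8, "travel": [0, 0, 0], "turn": -1}, {"grip": 0.8, "travel": [0, 0, 0], "turn": -1}, {"grip": 0.8, "travel": [0, 0, 0], "turn": -1}]'

```text
t: 18.3
eef_pos: [0.5088, 0.1436, 0.3285]
ee_rot: [-179.4, -1.2, 79.3]
ft_force: [-0.1, -0.6, -0.2]
finger_gap: 0.0687
```

play_rows --plan '[{"grip": 0.8, "travel": [0, 0, 0], "turn": -1}, {"grip": 0.8, "travel": [0, 0, 0], "turn": -1}, {"grip": 0.8, "travel": [0, 0, 0], "turn": -1}, {"grip": 0.8, "travel": [0, 0, 0], "turn": -1}, {"grip": 0.8, "travel": [0, 0, 0], "turn": -1}, {"grip": 0.8, "travel": [0, 0, 0], "turn": -1}, {"grip": 0.8, "travel": [0, 0, 0], "turn": -1}, {"grip": 0.8, "travel": [0, 0, 0], "turn": 0}]'

```text
t: 19.3
eef_pos: [0.5088, 0.1437, 0.3286]
ee_rot: [179.4, -1.1, 135.0]
ft_force: [0.1, 0.6, 0.4]
finger_gap: 0.0682
```

play_rows --plan '[{"grip": 0.8, "travel": [0, 0, 0], "turn": -1}, {"grip": 0.8, "travel": [0, 0, 0], "turn": -1}, {"grip": 0.8, "travel": [0, 0, 0], "turn": -1}, {"grip": 0.8, "travel": [0, 0, 0], "turn": -1}, {"grip": 0.8, "travel": [0, 0, 0], "turn": -1}, {"grip": 0.8, "travel": [0, 0, 0], "turn": -1}, {"grip": 0.8, "travel": [0, 0, 0], "turn": -1}, {"grip": 0.8, "travel": [0, 0, 0], "turn": -0.22}]'

```text
t: 20.3
eef_pos: [0.5087, 0.1439, 0.3286]
ee_rot: [178.7, -0.1, -167.2]
ft_force: [0.6, 0.3, 0.1]
finger_gap: 0.0681
```

Run:
```python
from h import *
from bench import get_state
s=get_state();print(np.round(s["joints"],2))
shift((175,0,300))
```

```text
[15.05 14.14  2.66 78.54  1.3   2.29]
now st [140.4   0.5 328.6] yaw [ 1.7870e+02 -7.0000e-02 -1.6724e+02] F st [ 0.12 -0.65  0.07] gap 0.0681
shift units [-0.012  0.849  0.735]
```

Next, move along tool +y to straddle the ball and start lowering.

play_rows --plan '[{"grip": 0.8, "travel": [0, 0.43, 0], "turn": 0}, {"grip": 0.8, "travel": [0, 0.42, 0], "turn": 0}, {"grip": 0.8, "travel": [0, 0, 0.4], "turn": 0}, {"grip": 0.8, "travel": [0, 0, 0.33], "turn": 0}, {"grip": 0.8, "travel": [0, 0, 0], "turn": 0}, {"grip": 0.8, "travel": [0, 0, 0], "turn": 0}]'

```text
t: 21.05
eef_pos: [0.5009, 0.1781, 0.3004]
ee_rot: [178.7, -0.1, -167.1]
ft_force: [-0.7, 0.3, -0.7]
finger_gap: 0.0686
```

Run:
```python
from h import *
shift((175,0,226))
snap("wrist","w8.png")
snap("scene","s8.png",(235,100,475,350),2.4)
```

```text
now st [175.5   0.5 300.4] yaw [ 1.7869e+02 -5.0000e-02 -1.6712e+02] F st [ 0.43  0.59 -0.68] gap 0.0686
shift units [-0.014 -0.054  1.86 ]
```

View pics/w8.png

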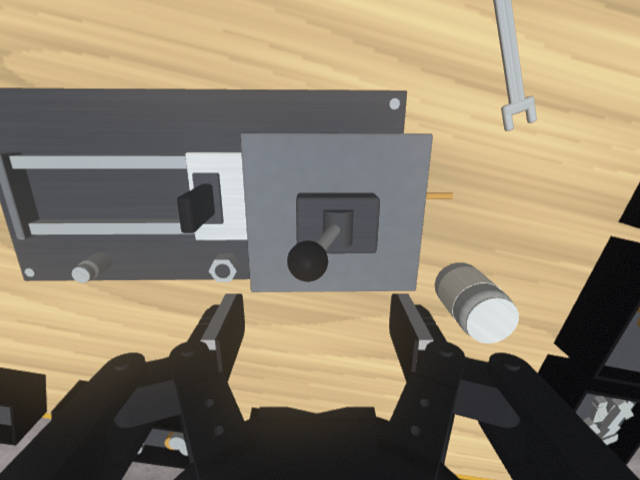

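View pics/s8.png

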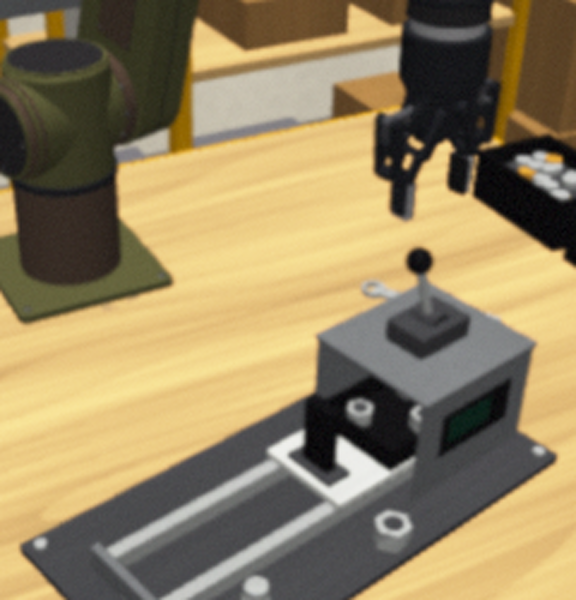

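The ball, at (307,262), lies between the jaws. I'll lower around it.

play_rows --plan '[{"grip": 0.8, "travel": [0, -0.05, 0.5], "turn": 0}, {"grip": 0.8, "travel": [0, 0, 0.5], "turn": 0}, {"grip": 0.8, "travel": [0, 0, 0.5], "turn": 0}, {"grip": 0.8, "travel": [0, 0, 0.32], "turn": 0}, {"grip": 0.8, "travel": [0, 0, 0], "turn": 0}]'

```text
t: 21.78
eef_pos: [0.5005, 0.1773, 0.2268]
ee_rot: [178.7, -0.1, -167.1]
ft_force: [0.2, 0.1, -1.4]
finger_gap: 0.0683
```

Run:
```python
from h import *
shift((250,0,226))
snap("wrist","w9.png")
```

```text
now st [174.8   1.1 226.8] yaw [ 1.7870e+02 -1.4000e-01 -1.6712e+02] F st [ 0.06 -0.19 -1.35] gap 0.0683
shift units [-0.028  1.878  0.064]
```

View pics/w9.png

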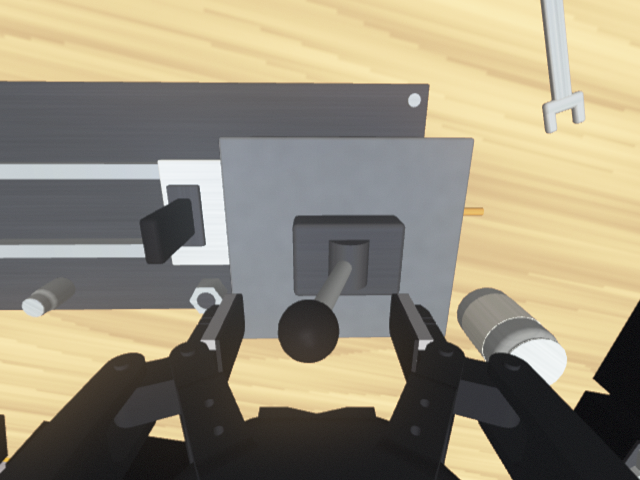

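play_rows --plan '[{"grip": 0.8, "travel": [0, 0.25, 0], "turn": 0}, {"grip": 0.8, "travel": [0, 0.25, 0], "turn": 0}, {"grip": 0.8, "travel": [0, 0.25, 0], "turn": 0}, {"grip": 0.8, "travel": [0, 0.25, 0], "turn": 0}, {"grip": 0.8, "travel": [0, 0.2, 0], "turn": 0}, {"grip": 0.8, "travel": [0, 0.2, 0], "turn": 0}, {"grip": 0.8, "travel": [0, 0.2, 0], "turn": 0}, {"grip": 0.8, "travel": [0, 0.2, 0], "turn": 0}]'

```text
t: 22.82
eef_pos: [0.4845, 0.2481, 0.2287]
ee_rot: [178.7, -0.1, -167.1]
ft_force: [-0.1, -0.8, 0.4]
finger_gap: 0.0686
```

Run:
```python
from h import *
shift((254,0,226))
snap("wrist","w10.png")
```

```text
now st [247.4   1.  228.7] yaw [ 1.7870e+02 -1.1000e-01 -1.6711e+02] F st [-0.78  0.31  0.37] gap 0.0686
shift units [-0.024  0.164  0.072]
```

View pics/w10.png

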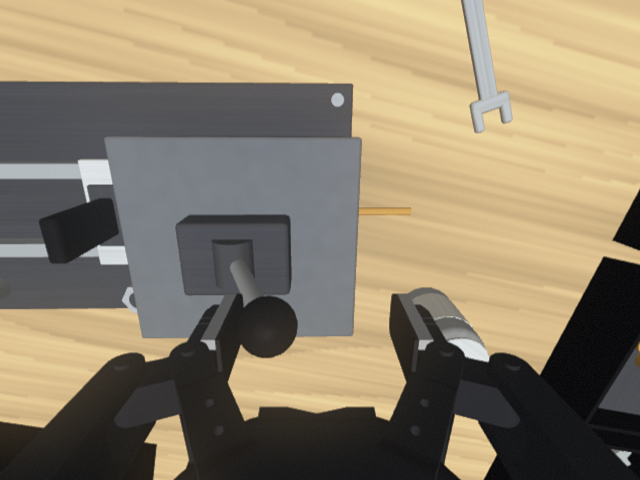

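The lever is past upright, with the ball at (268,326) against the rear pad. I'll push on gently until the lever's end stop shows in the force.

play_rows --plan '[{"grip": 0.8, "travel": [0, 0.05, 0], "turn": 0}, {"grip": 0.8, "travel": [0, 0.05, 0], "turn": 0}, {"grip": 0.8, "travel": [0, 0, 0], "turn": 0}]'

```text
t: 23.25
eef_pos: [0.4839, 0.2517, 0.2291]
ee_rot: [178.7, -0.1, -167.1]
ft_force: [0.2, -0.0, 0.3]
finger_gap: 0.0684
```

play_rows --plan '[{"grip": 0.8, "travel": [0, 0.05, 0], "turn": 0}, {"grip": 0.8, "travel": [0, 0.05, 0], "turn": 0}, {"grip": 0.8, "travel": [0, 0, 0], "turn": 0}]'

```text
t: 23.62
eef_pos: [0.483, 0.2557, 0.2292]
ee_rot: [178.7, -0.1, -167.1]
ft_force: [0.5, -0.1, -0.8]
finger_gap: 0.0682
```

play_rows --plan '[{"grip": 0.8, "travel": [0, 0.05, 0], "turn": 0}, {"grip": 0.8, "travel": [0, 0.05, 0], "turn": 0}, {"grip": 0.8, "travel": [0, 0, 0], "turn": 0}]'

```text
t: 24.0
eef_pos: [0.4827, 0.2569, 0.229]
ee_rot: [179.0, -0.1, -167.2]
ft_force: [1.9, -8.0, -0.3]
finger_gap: 0.0686
```

Run:
```python
from h import *
shift((254,0,226))
snap("wrist","w11.png")
```

```text
now st [256.4   0.7 229. ] yaw [ 1.7905e+02 -6.0000e-02 -1.6718e+02] F st [-8.25 -0.1  -0.34] gap 0.0686
shift units [-0.018 -0.062  0.074]
```

View pics/w11.png

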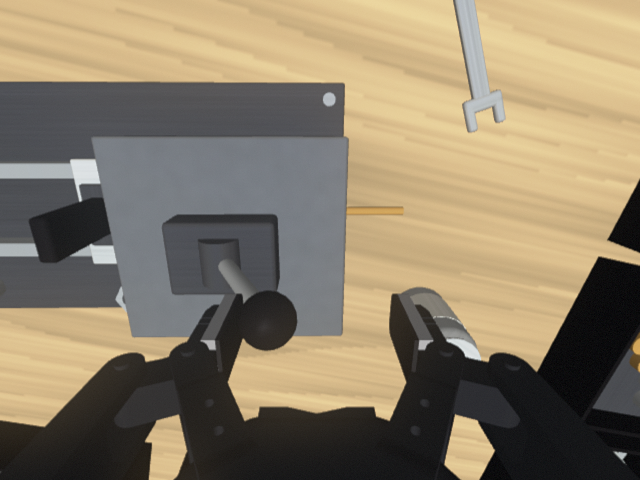

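The force rose to 8 N with no further motion at TCP x≈256, so the lever is at its end stop. I'll back off and lift away.

play_rows --plan '[{"grip": 0.8, "travel": [0, -0.2, 0], "turn": 0}, {"grip": 0.8, "travel": [0, -0.2, 0], "turn": 0}, {"grip": 0.8, "travel": [0, -0.05, 0], "turn": 0}, {"grip": 0.8, "travel": [0, 0, -0.4], "turn": 0}, {"grip": 0.8, "travel": [0, 0, -0.6], "turn": 0}, {"grip": 0.8, "travel": [0, 0, -0.7], "turn": 0}, {"grip": 0.8, "travel": [0, 0, -0.7], "turn": 0}, {"grip": 0.8, "travel": [0, 0, 0], "turn": 0}]'

```text
t: 25.05
eef_pos: [0.488, 0.2405, 0.3272]
ee_rot: [178.6, 0.2, -167.1]
ft_force: [1.0, -0.0, 0.9]
finger_gap: 0.0684
```

play_rows --plan '[{"grip": 0.8, "travel": [0.8, 0, 0], "turn": 0}, {"grip": 0.8, "travel": [0.8, 0, 0], "turn": 0}, {"grip": 0.8, "travel": [0.8, 0, 0], "turn": 0}, {"grip": 0.8, "travel": [0.8, 0, 0], "turn": 0}, {"grip": 0.8, "travel": [0, 0, 0], "turn": 0}, {"grip": 0.8, "travel": [0, 0, 0], "turn": 0}]'

```text
t: 25.8
eef_pos: [0.3623, 0.2114, 0.3245]
ee_rot: [178.7, -0.0, -167.1]
ft_force: [0.7, 0.0, 0.3]
finger_gap: 0.0685
```

Run:
```python
from h import *
shift((254,0,226))
snap("scene","s12.png",(235,100,475,350),2.4)
snap("top","t12.png",(190,145,410,290),3.6)
```

```text
now st [238.8 128.3 324.5] yaw [ 1.7869e+02 -5.0000e-02 -1.6710e+02] F st [-0.16 -0.73  0.26] gap 0.0685
shift units [-3.209  0.321  2.469]
```

View pics/s12.png

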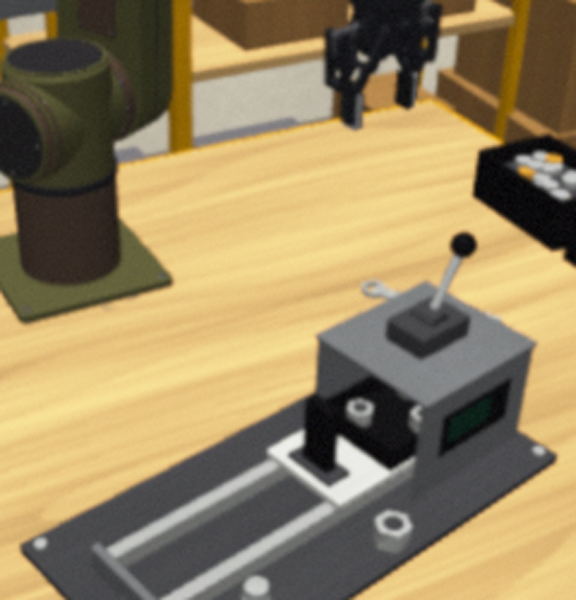

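View pics/t12.png

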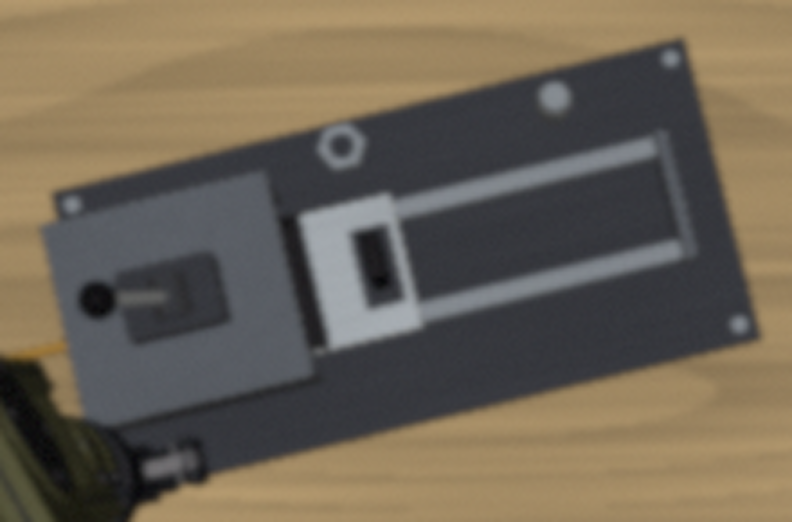

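The lever now leans to +x. I'll check the lever angle and the tail position numerically.

Run:
```python
from h import *
from bench import optics
import cv2
T=optics.read_camera("top");S=optics.read_camera("scene")
t=(np.array([98,299])+.5)/3.6-.5+[190,145];s=(np.array([463,245])+.5)/2.4-.5+[235,100]
b=least_squares(lambda v:np.r_[proj(T,v)[0]-t,proj(S,v)[0]-s],[.5,.2,.22]);q=stpos(b.x);print(q,b.fun,0.5+np.arctan2(q[0]-195,q[2]-155))
a0=cv2.imread("pics/top0.png")[225:255,180:212];a1=T["img"][225:255,180:212]
t6=cv2.resize(cv2.imread("pics/t6.png"),(220,145),interpolation=cv2.INTER_AREA)
cv2.imwrite("pics/tail.png",np.hstack([cv2.resize(x,None,fx=10,fy=10,interpolation=cv2.INTER_NEAREST) for x in(a0,a1)]))
```

```text
[ 2.34038555e+02 -1.78313986e-01  2.25177977e+02] [ 0.42194646  0.2762729   0.48809117 -0.05203048] 1.007651373380769
```

View pics/tail.png

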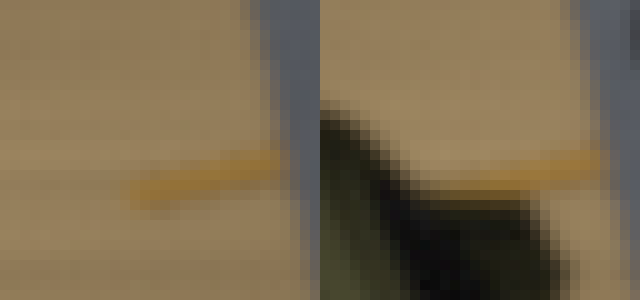

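The ball triangulates to 1.0 rad. The arm hides the tail tip, so I'll move it aside for a last check.

play_rows --plan '[{"grip": 0.8, "travel": [0, -0.7, 0], "turn": 0}, {"grip": 0.8, "travel": [0, -0.7, 0], "turn": 0}, {"grip": 0.8, "travel": [0, -0.7, 0], "turn": 0}, {"grip": 0.8, "travel": [0, -0.7, 0], "turn": 0}, {"grip": 0.8, "travel": [0.7, 0, 0], "turn": 0}, {"grip": 0.8, "travel": [0.5, 0, 0], "turn": 0}, {"grip": 0.8, "travel": [0, 0, 0], "turn": 0}, {"grip": 0.8, "travel": [0, 0, 0], "turn": 0}]'

```text
t: 27.0
eef_pos: [0.3409, 0.0918, 0.3227]
ee_rot: [178.7, 0.0, -167.1]
ft_force: [0.3, -0.2, -0.3]
finger_gap: 0.0686
```

Run:
```python
from h import *
from bench import optics
import cv2
T=optics.read_camera("top")
a0=cv2.imread("pics/top0.png")[225:255,180:212];a1=T["img"][225:255,180:212]
cv2.imwrite("pics/tail2.png",np.hstack([cv2.resize(x,None,fx=10,fy=10,interpolation=cv2.INTER_NEAREST) for x in(a0,a1)]))
cv2.imwrite("pics/top13.png",T["img"])
S=optics.read_camera("scene")
d=proj(T,S2W(p,[(285,0,60),(295,0,60)]));print(np.linalg.norm(d[1]-d[0])/10,"px/mm")
```

```text
0.37683320077404947 px/mm
```

View pics/tail2.png

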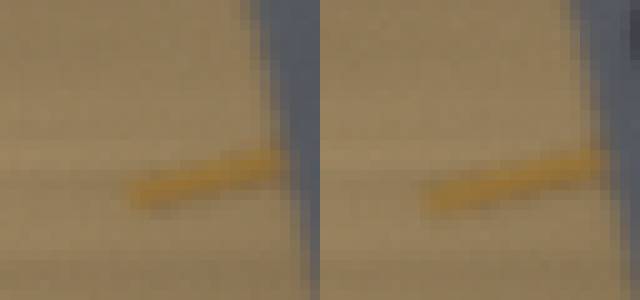

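View pics/top13.png

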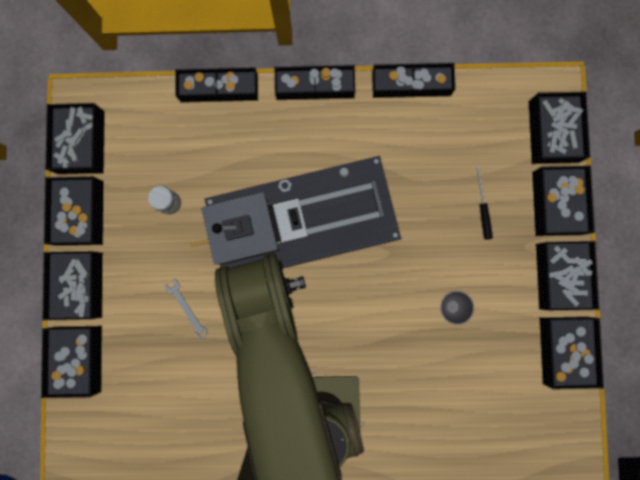

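By eye the tail tip has moved out about 2.2 px, or 5.8 mm. I'll measure it with subpixel precision, comparing against the seated picture too.

Run:
```python
from h import *
import cv2
def area(im):
    a=im.astype(float); m=a[225:255,180:212]
    return m
def prof(im):
    a=im[234:250,182:206].astype(float); o=a[:,:,2]-a[:,:,0]  # R-B
    bg=np.median(im[225:233,182:200].astype(float)[:,:,2]-im[225:233,182:200].astype(float)[:,:,0])
    return np.clip(o-bg-8,0,None).sum(0)
A=prof(cv2.imread("pics/top0.png"));B=prof(cv2.imread("pics/top13.png"))
print(A.round());print(B.round())
lv=np.median(B[12:18])/2
f=lambda P:np.interp(lv,np.maximum.accumulate(P[:14]),np.arange(14))
print("shift px",f(A)-f(B),"mm",(f(A)-f(B))/.377/abs(np.cos(np.radians(13))))
```

```text
[ 0.  0.  0.  0.  0.  0.  0.  0.  0.  0. 17. 51. 65. 66. 68. 71. 71. 65.
 73. 74. 70. 67. 68. 63.]
[ 0.  0.  0.  0.  0.  0.  0.  0. 17. 46. 71. 76. 70. 69. 69. 75. 74. 70.
 73. 73. 72. 68. 69. 65.]
shift px 1.9087221095334677 mm 5.196099049470201
```

Run:
```python
from h import *
import cv2
def z(n):
    return cv2.resize(cv2.imread(n)[145:290,190:410],None,fx=3.6,fy=3.6,interpolation=cv2.INTER_CUBIC)
def prof(im):
    a=im[320:380,0:60].astype(float); o=a[:,:,2]-a[:,:,0]
    b=im[280:315,0:40].astype(float); bg=np.median(b[:,:,2]-b[:,:,0])
    return np.clip(o-bg-8,0,None).sum(0)
P={n:prof(x) for n,x in dict(start=z("pics/top0.png"),t5=cv2.imread("pics/t5.png"),t6=cv2.imread("pics/t6.png"),now=z("pics/top13.png")).items()}
lv=np.median(P["now"][25:50])/2
for n,v in P.items():
    q=v[:30]; print(n,np.interp(lv,np.maximum.accumulate(q),np.arange(30))/3.6, (P["now"][:40].sum()-v[:40].sum())/(2*lv)/3.6/np.cos(np.radians(13))/.377)
```

```text
start 2.912581699346405 6.152265920409256
t5 2.611788617886179 3.7067687526027933
t6 1.0601851851851851 -1.0044515788423276
now 1.089409722222222 0.0
```

Under-load and current tail positions agree within about 0.1 mm, so the carriage stayed home. I'm handing in.

Run:
```python
from bench import order
print(order.close_job())
```

```text
the job is handed in; nothing more can be done
None
```

I carried out the whole job and handed it in at about 27 s of the 61 s. No verdict was reported.

**What I did**
- **Break-free:** I gripped the carriage by its handle, and it let go at a push of about 18 N.
- **Seating:** I crept it into the hood until the pin and then the stop showed in the force. I held it there at 14–15 N for over 0.5 s, which puts roughly 7–9 N on the stop. Travel was about 135 mm.
- **Lever:** After releasing the handle I straddled the lever's ball and pushed it over towards +x until it met its end stop, at about 8 N. The arm then withdrew and touches nothing.

**Last checks**
- **Lever angle:** triangulating the ball from two cameras gave about 1.0 rad.
- **Telltale:** the tail tip moved out 5 to 6 mm from the start. Three estimates gave 5.2, 5.8 and 6.2 mm, all above the 4.5 mm needed. The tip edge is within about 0.1 mm of where it was under load. A cruder area-based comparison differed by 1.0 mm, but in the direction of the pin being further in now.
- **Other things on the bench:** the driver, cup, socket, big nut, tin and wrench look unmoved in the final top view.
- **Nuts:** only two of the three were visible at the end, both in the tray. The third is hidden under the hood, so I could not check it directly.

**What went wrong on the way:** joint 6 reached its limit while moving to the lever. I fixed that with a half turn of the tool well above everything.

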